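Sort pointer knobs by hidden keyway and refit the sherd clamp

ROBOT

A 6-joint arm with a two-finger parallel gripper is mounted at the origin on the work surface; the furniture and walls round the work are solid. World frame = base frame: x ahead of the robot, y to its left, z up, the work surface at z = 0. Lengths are in m, angles in rad, forces in N, time in s.
With the tool pointing down it reaches from about 0.35 to 0.925 m from the base axis. Payload 6.4 kg.
Tool frame: the origin (TCP) lies midway between the tips of the shut fingers; the grasp point (between the pads) lies 19 mm behind it (ctrl.hold_point_z is the distance from the TCP to the grasp point, in m); z points along the fingers, y is the line along which they close (so a half turn about z gives the same grasp; the last joint's range is limited). The gripper opens to 85 mm and grips with 20 to 120 N. Pads are 22 mm wide; open, the fingers measure 114 mm over their backs; the gripper's body (76 mm by 85 mm) begins 54 mm behind the grasp point. The pads swing forward as they close: fully open they stand 13 mm farther back than shut.
Start: joints at [0.93, 0.245, 1.558, -0, 1.339, -0.174], TCP at [0.293, 0.58, 0.231] pointing down, gripper open.
Joint ranges: [-3.13, 3.13], [-1.02, 2.26], [0.13, 2.54], [-0.95, 4.09], [0.21, 2.88], [-2.74, 2.74]. Speed limits (rad/s): [2.57, 2.57, 3.14, 3.14, 3.14, 3.14].

INTERFACE

Orientations are given as a unit quaternion [x, y, z, w].
In Python, from workcell import ctrl gives the robot as it stands. The module is installed in compiled form; this text tells all that it offers. Calls block until the motion is done:
- ctrl.goto(position, orientation): joint-space move of the TCP to a pose.
- ctrl.move_linear(position, orientation=None, max_speed=0.15): straight line of the TCP; orientation=None keeps the orientation; max_speed is the mean speed in m/s.
- ctrl.goto_joints(angles): joint-space move.
- ctrl.open_gripper() and ctrl.gripper_close(force=None): open the fingers fully, or close them until they stop; force is the grip in N (None keeps the last).
- ctrl.wait(seconds).
- ctrl.solve_ik(position, orientation): joint angles nearest the present ones, or None.
- ctrl.observe(): the state.
- ctrl.read_camera(name): name is "scene" or "top" or "wrist"; returns the picture (480x640x3 uint8, red, green, blue); there is no depth.
- ctrl.camera_params(name): a dict with "camera_matrix" (3x3 intrinsics, pixels), "rvec" (rotation vector, rad) and "tvec" (3), from world to camera coordinates, as OpenCV has them. Camera axes: x right, y down, z forward; pixel columns grow to the right and rows downward; lengths in m; the calibration is good to about 2 mm. A picture is of the moment at which its call begins: read the wrist's pose just before it. camera_params takes no time and is no camera call; for the wrist camera it gives the pose at the moment of the call.
A pose or a line that the arm cannot do raises ctrl.IKError and nothing moves.
- ctrl.finish_job(): hands the job in; it is judged then, once.
The state is a dict: "t": time; "joints": joint angles; "joint_vel": joint speeds; "effort": joint torques, N m; "tool_pos": TCP position; "tool_rot": TCP orientation; "wrist_force": force on the tool from outside, world axes, zero at the start; "moment": the same for the moment, N m; "opening": finger opening in m; "gripper_force": force on a finger pad.
Only numpy, scipy, OpenCV 4.12 (cv2) and the standard library are available. Lean on these libraries where they do the work, as an engineer would, in place of code of your own. Each camera call takes 0.05 s, during which the arm holds its last target. There are 200 camera calls.

TASK

The swing clamp of the sherd holder has lost its knob. The spare pointer knobs are keyed in two ways, which only trying them on a keyed spindle or peg shows: fit one that goes fully home on the holder's spindle with its nose along the clamp arm, then turn it clockwise so that the arm swings over the sherd up to its firm stop. Sort all the other knobs fully home onto the pegs of the two racks, each with its nose pointing the way of the arrow on the board; leave the bottle and scale bar alone.

Things in the scene. Friction and masses are not known exactly. Their poses are not given: they have to be found in the camera images.
- knob_1_center (a point): grey pointer knob, may be absent: skirt 54 mm square, 43 mm tall; on it a grip bar 52 long, 16 thick, 36 mm high (total 76), with a pointed nose at one end (42 mm from the axis). Point: centre, 38 mm above the underside; z up, x to the nose. 0.16 kg. Below, a blind bore 25 mm wide, 34 deep, with a keyway 13 mm wide, hidden, either under the nose or 90 deg anticlockwise of it from above (+y).
- knob_2_center (a point): grey pointer knob, may be absent: skirt 54 mm square, 43 mm tall; on it a grip bar 52 long, 16 thick, 36 mm high (total 76), with a pointed nose at one end (42 mm from the axis). Point: centre, 38 mm above the underside; z up, x to the nose. 0.16 kg. Below, a blind bore 25 mm wide, 34 deep, with a keyway 13 mm wide, hidden, either under the nose or 90 deg anticlockwise of it from above (+y).
- knob_3_center (a point): grey pointer knob, may be absent: skirt 54 mm square, 43 mm tall; on it a grip bar 52 long, 16 thick, 36 mm high (total 76), with a pointed nose at one end (42 mm from the axis). Point: centre, 38 mm above the underside; z up, x to the nose. 0.16 kg. Below, a blind bore 25 mm wide, 34 deep, with a keyway 13 mm wide, hidden, either under the nose or 90 deg anticlockwise of it from above (+y).
- knob_4_center (a point): grey pointer knob, may be absent: skirt 54 mm square, 43 mm tall; on it a grip bar 52 long, 16 thick, 36 mm high (total 76), with a pointed nose at one end (42 mm from the axis). Point: centre, 38 mm above the underside; z up, x to the nose. 0.16 kg. Below, a blind bore 25 mm wide, 34 deep, with a keyway 13 mm wide, hidden, either under the nose or 90 deg anticlockwise of it from above (+y).
- knob_5_center (a point): grey pointer knob, may be absent: skirt 54 mm square, 43 mm tall; on it a grip bar 52 long, 16 thick, 36 mm high (total 76), with a pointed nose at one end (42 mm from the axis). Point: centre, 38 mm above the underside; z up, x to the nose. 0.16 kg. Below, a blind bore 25 mm wide, 34 deep, with a keyway 13 mm wide, hidden, either under the nose or 90 deg anticlockwise of it from above (+y).
- seat (a point): centre of the flat flange of the steel spindle, 34 mm above the bench, where a knob's underside rests when fully home; turns with the spindle; z up on its axis, x along clamp arm and key. The shaft (20 mm thick) rises 32 mm from here; its key, 8 mm wide, stands out at +x to 18.5 mm from the axis and rises 16 mm. A wrongly turned knob stops on the key, 16 mm too high.
- holder: the sherd holder: steel base 180 x 100 x 16 mm fixed to the bench; origin under the spindle axis, x toward the sherd rest. The flat clamp arm on the spindle reaches 98 mm from the axis, its top level with the flange; closed, it lies along the holder's x.
- spindle (a joint): turn of spindle and clamp arm in rad: 0 = arm fully open, grows clockwise seen from above, firm stop at 1.05 = closed over the sherd; stiff (friction about 0.12 N m) and stays where it is left. Key play lets a fitted knob turn up to about 0.2 rad before the spindle follows.
- rack_1_peg_a (a point): seat of a knob on the rear peg of rack_1 (board 190 x 80 mm, fixed): centre of the peg's foot, on the board's top, 14 mm above the bench; z up, x the way of the arrow (where the nose of a stored knob points). The peg has the size of the holder's shaft: 20 mm thick, 32 mm tall, key 8 mm wide, 16 mm tall, out to 18.5 mm; the key stands at +x, under the nose. Home: knob's centre point 38 mm above this point.
- rack_1_peg_b (a point): seat of a knob on the front (arrow end) peg of rack_1 (board 190 x 80 mm, fixed): centre of the peg's foot, on the board's top, 14 mm above the bench; z up, x the way of the arrow (where the nose of a stored knob points). The peg has the size of the holder's shaft: 20 mm thick, 32 mm tall, key 8 mm wide, 16 mm tall, out to 18.5 mm; the key stands at +x, under the nose. Home: knob's centre point 38 mm above this point.
- rack_2_peg_a (a point): seat of a knob on the rear peg of rack_2 (board 190 x 80 mm, fixed): centre of the peg's foot, on the board's top, 14 mm above the bench; z up, x the way of the arrow (where the nose of a stored knob points). The peg has the size of the holder's shaft: 20 mm thick, 32 mm tall, key 8 mm wide, 16 mm tall, out to 18.5 mm; the key stands at +y, a quarter turn anticlockwise of the arrow from above. Home: knob's centre point 38 mm above this point.
- rack_2_peg_b (a point): seat of a knob on the front (arrow end) peg of rack_2 (board 190 x 80 mm, fixed): centre of the peg's foot, on the board's top, 14 mm above the bench; z up, x the way of the arrow (where the nose of a stored knob points). The peg has the size of the holder's shaft: 20 mm thick, 32 mm tall, key 8 mm wide, 16 mm tall, out to 18.5 mm; the key stands at +y, a quarter turn anticlockwise of the arrow from above. Home: knob's centre point 38 mm above this point.
- amber_bottle_center (a point): bystander: amber glass bottle 61 mm across, 122 mm high; point half-way up
- scale_bar_center (a point): bystander: white and black photo scale bar, 18 x 108 x 10 mm; point at its centre
Mind the look-alikes: they are no part of the job. What is shaped like the part that bears knob_4_center but blue is not meant.

How it is judged:
By the outcome, as a careful person would: the job done as asked, in the order asked, and still so for the second after the job is handed in, with the robot touching nothing.
Of knob_1, knob_2, knob_3, knob_4, knob_5 only 4 to 5 are there at a start; the rules pass over those that are not, and their reading is None.
At some moment in a run one of knob_1, knob_2, knob_3, knob_4, knob_5 may be knocked a few centimetres aside while the robot is not near it.
It also fails if it takes over 208 s, if anything falls off the work surface, if the arm or the gripper's body presses on something with over 40 N, if the wrist force passes 120 N, or if a joint passes its speed limit or range.

## Working session

There is one attempt and no reset: what is moved stays moved. The work goes in short steps, each a Python script; the robot and the scene stay as the last script left them, time stands still between calls to the robot, and variables do not carry over. Pictures are saved under pics/ and viewed, at most 14 in all, crops included, and the job is handed in when it is done.

```bash
mkdir -p pics; python3 - <<'E'
from workcell import ctrl
import cv2
for n in("top","scene"):
    im=ctrl.read_camera(n); cv2.imwrite(f"pics/{n}0.png",im[:,:,::-1])
    p=ctrl.camera_params(n); print(n,p)
o=ctrl.observe(); print(o["t"],o["tool_pos"],o["tool_rot"],ctrl.hold_point_z,o["opening"])
E
```

```text
top {'camera_matrix': array([[609.45723373,   0.        , 318.96595907],
       [  0.        , 609.45723373, 241.05271226],
       [  0.        ,   0.        ,   1.        ]]), 'rvec': array([ 2.11446795, -2.11202342,  0.18481736]), 'tvec': array([0.04763008, 0.40080802, 1.20264688])}
scene {'camera_matrix': array([[468.75524649,   0.        , 319.49819873],
       [  0.        , 468.75524649, 240.27319272],
       [  0.        ,   0.        ,   1.        ]]), 'rvec': array([ 1.99253136, -1.25652533,  0.5474184 ]), 'tvec': array([-0.12797639,  0.32583563,  0.96119662])}
0.1 [0.29219279 0.58005492 0.2303    ] [ 2.31280417e-01  9.72886733e-01 -8.06759925e-04 -3.50751541e-04] 0.0187 0.08524157130015098
```

View pics/top0.png

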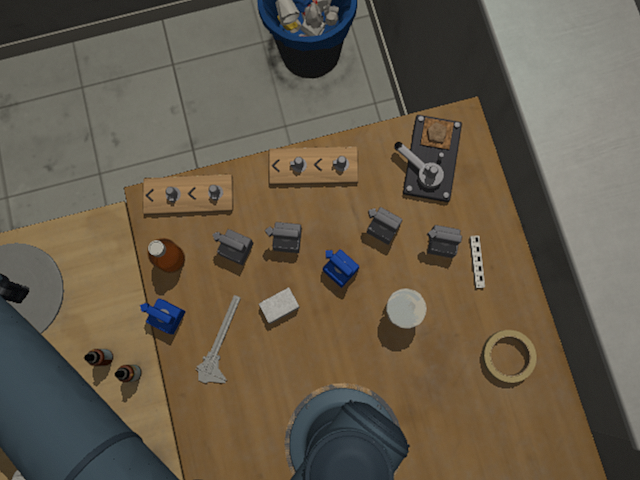

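View pics/scene0.png

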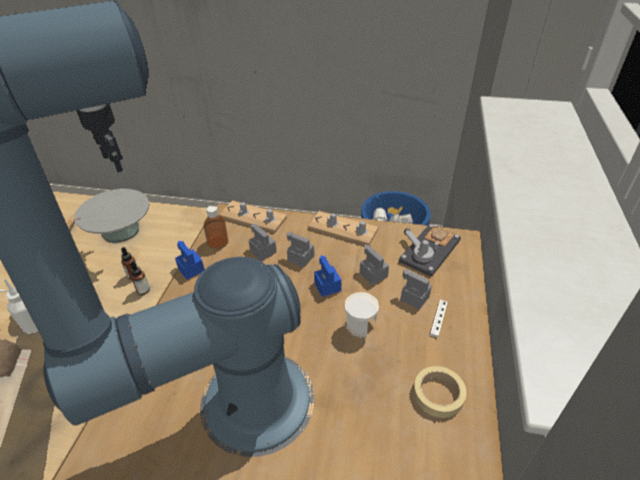

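The top view shows four grey knobs at about (234,247), (286,237), (384,225) and (444,240), with blue decoys at (341,267) and (164,316). The racks are at (188,195) and (313,166), with arrows pointing left. The spindle is at (430,176), its arm points to (398,147), and the sherd is at (437,132). Next I'll make rough coordinates and find the wrist camera offset.

```bash
cat > h.py <<'E'
from workcell import ctrl
import numpy as np, cv2
from scipy.spatial.transform import Rotation as R
def ray(p,px,z):
    Rm=cv2.Rodrigues(p["rvec"])[0]; c=-Rm.T@p["tvec"]
    u=cv2.undistortPoints(np.array([[px]],float),p["camera_matrix"],None)[0,0]
    d=Rm.T@np.array([u[0],u[1],1]); return c+d*(z-c[2])/d[2]
def proj(p,X): return cv2.projectPoints(np.atleast_2d(np.array(X,float)),p["rvec"],p["tvec"],p["camera_matrix"],None)[0][:,0]
def down(a):  # tool pointing down, tool x axis at world angle a (tool y then at a-90)
    return (R.from_euler("z",a)*R.from_euler("x",np.pi)).as_quat()
def shot(n,name):
    p=ctrl.camera_params(n); im=ctrl.read_camera(n)[:,:,::-1].copy(); cv2.imwrite(f"pics/{name}.png",im)
    np.savez(f"pics/{name}.npz",**p); return p,im
E
python3 - <<'E'
from h import *
p=ctrl.camera_params("top")
for n,px,z in [("k1",(234,247),.05),("k2",(286,237),.05),("k3",(384,225),.05),("k4",(444,240),.05),("rA a",(214,192),.046),("rA b",(171,194),.046),("rB a",(341,162),.046),("rB b",(298,163),.046),("spin",(431,174),.06),("armtip",(398,147),.034),("sherd",(437,132),.04),("bottle",(160,250),.1)]:
    X=ray(p,px,z); print(n,X.round(3),np.hypot(*X[:2]).round(3))
w=ctrl.camera_params("wrist"); Rm=cv2.Rodrigues(w["rvec"])[0]; o=ctrl.observe()
T=R.from_quat(o["tool_rot"]).as_matrix()
print("cam in tool",T.T@(-Rm.T@w["tvec"]-o["tool_pos"]), T.T@Rm.T); print(w["camera_matrix"])
for q in [[0.7,.1,.3],[.7,-.2,.3],[.7,.3,.3]]:
  for a in (0,1.57,-1.57,3.14): print(q,a,ctrl.solve_ik(q,down(a)))
E
```

```text
k1 [0.386 0.219 0.05 ] 0.444
k2 [0.407 0.115 0.05 ] 0.423
k3 [ 0.432 -0.084  0.05 ] 0.44
k4 [ 0.401 -0.204  0.05 ] 0.449
rA a [0.503 0.265 0.046] 0.568
rA b [0.498 0.354 0.046] 0.611
rB a [0.567 0.003 0.046] 0.567
rB b [0.565 0.092 0.046] 0.572
spin [ 0.536 -0.18   0.06 ] 0.565
armtip [ 0.603 -0.118  0.034] 0.614
sherd [ 0.634 -0.199  0.04 ] 0.664
bottle [0.371 0.355 0.1  ] 0.514
cam in tool [ 0.07344015  0.00042506 -0.14312957] [[ 1.23003035e-04 -9.57689242e-01 -2.87804275e-01]
 [ 9.99999904e-01 -3.37667067e-06  4.38620395e-04]
 [-4.21033854e-04 -2.87804301e-01  9.57689150e-01]]
[[362.38782486   0.         322.8570016 ]
 [  0.         362.38782486 240.01361958]
 [  0.           0.           1.        ]]
[0.7, 0.1, 0.3] 0 [-1.80241804e-02  3.33236785e-01  1.32568887e+00 -4.44089210e-16
  1.48266700e+00  1.55277215e+00]
[0.7, 0.1, 0.3] 1.57 [-0.01802418  0.33323678  1.32568887  0.          1.482667   -0.01722785]
[0.7, 0.1, 0.3] -1.57 None
[0.7, 0.1, 0.3] 3.14 [-0.01802418  0.33323678  1.32568887  0.          1.482667   -1.58722785]
[0.7, -0.2, 0.3] 0 [-4.33591055e-01  3.83329594e-01  1.26246474e+00 -4.44089210e-16
  1.49579832e+00  1.13720527e+00]
[0.7, -0.2, 0.3] 1.57 [-0.43359105  0.38332959  1.26246474  0.          1.49579832 -0.43279473]
[0.7, -0.2, 0.3] -1.57 [-4.33591055e-01  3.83329594e-01  1.26246474e+00 -4.44089210e-16
  1.49579832e+00  2.70720527e+00]
[0.7, -0.2, 0.3] 3.14 [-0.43359105  0.38332959  1.26246474  0.          1.49579832 -2.00279473]
[0.7, 0.3, 0.3] 0 [ 2.56496705e-01  4.65431977e-01  1.15518644e+00 -4.44089210e-16
  1.52097423e+00  1.82729303e+00]
[0.7, 0.3, 0.3] 1.57 [ 2.56496705e-01  4.65431977e-01  1.15518644e+00 -4.44089210e-16
  1.52097423e+00  2.57293032e-01]
[0.7, 0.3, 0.3] -1.57 None
[0.7, 0.3, 0.3] 3.14 [ 0.25649671  0.46543198  1.15518644  0.          1.52097423 -1.31270697]
```

```bash
python3 - <<'E'
from h import *
for i,(x,y) in enumerate([(.44,.28),(.45,.06),(.46,-.17)]):
    ctrl.goto([x,y,.2],down(0)); ctrl.wait(.2); shot("wrist",f"w{i}")
    print(ctrl.observe()["t"],ctrl.observe()["tool_pos"])
E
```

```text
2.1667 [0.43991613 0.28028195 0.2000048 ]
3.3 [0.45002859 0.06094598 0.19995363]
4.4667 [ 0.46022049 -0.16888879  0.20002161]
```

View pics/w0.png

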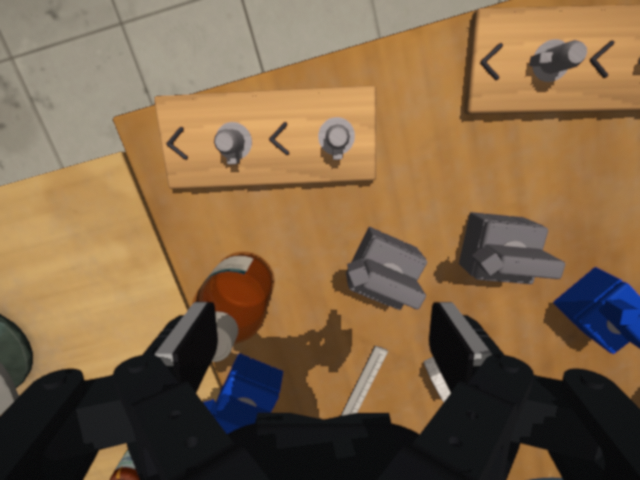

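View pics/w1.png

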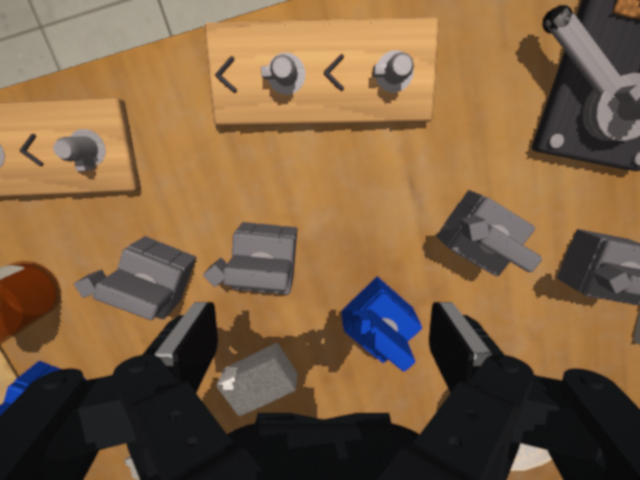

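View pics/w2.png

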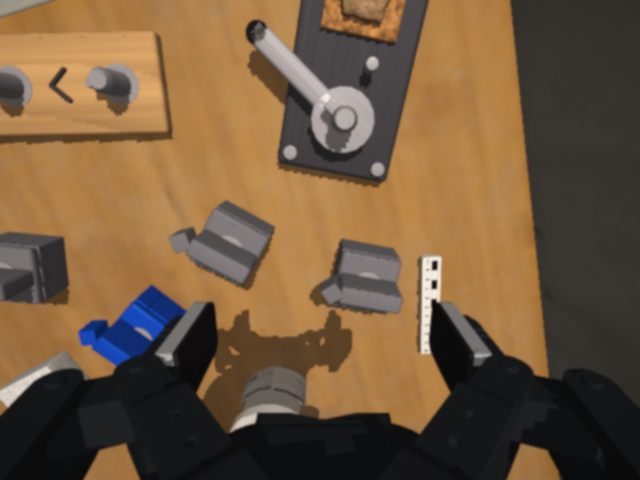

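The left rack has its keys toward the base, anticlockwise of the arrow, so it is rack_2. The right rack has its keys along the arrow, so it is rack_1. In w0 the shaft tops are near (229,140) and (338,135), in w1 (284,67) and (400,65), and in w2 the spindle is at (345,118). I'll make a magnified mosaic to refine these.

```bash
python3 - <<'E'
import cv2,numpy as np
I=[cv2.imread(f"pics/w{i}.png") for i in range(3)]
def c(i,x,y,s): # s px square -> 200
    t=cv2.resize(I[i][y-s//2:y+s//2,x-s//2:x+s//2],(200,200),interpolation=cv2.INTER_CUBIC)
    t[::50,::4]=t[::4,::50]=(0,255,255); return t
r1=[c(0,232,146,50),c(0,337,140,50),c(1,284,72,50),c(1,394,72,50)]
r2=[c(2,340,120,100),c(0,386,268,100),c(1,262,260,100),c(2,222,242,100)]
r3=[c(2,365,276,100),c(1,490,234,100),c(2,290,70,100),c(1,140,278,100)]
cv2.imwrite("pics/mos.png",np.vstack([np.hstack(r) for r in(r1,r2,r3)]))
E
```

```text
(no output)
```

View pics/mos.png

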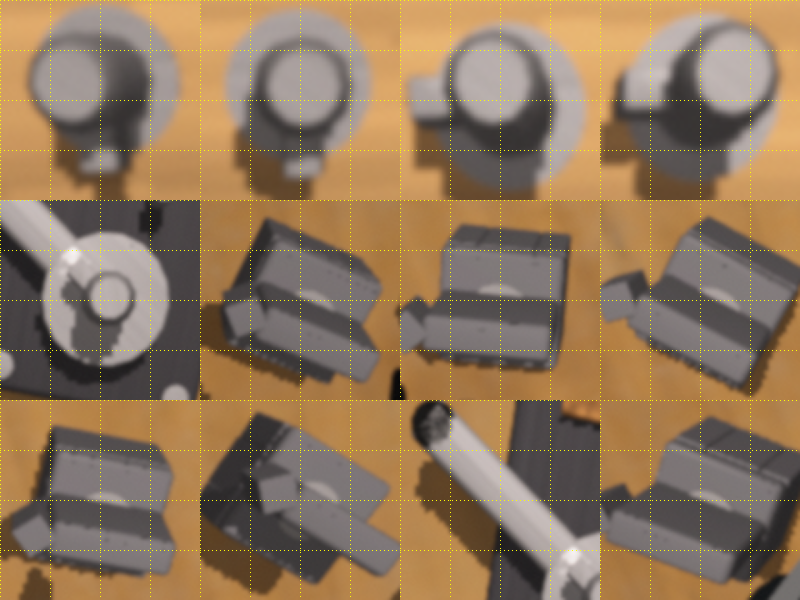

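```bash
python3 - <<'E'
from h import *
P=[dict(np.load(f"pics/w{i}.npz")) for i in range(3)]
for n,i,px,z in [("2b",0,(224.5,142.2),.046),("2b foot",0,(233.2,141),.014),("2a",0,(337.8,136.5),.046),("2a foot",0,(337,135),.014),("1b",1,(281.5,67.5),.046),("1a",1,(402.2,65),.046),("sp",2,(345,118.5),.066),("sp fl",2,(342.8,119.8),.034),("tip",2,(256,32.5),.036)]:
    print(n,ray(P[i],px,z).round(4))
a=1.57
ks=[(.386,.219),(.407,.115),(.432,-.084),(.401,-.204)]; out=[]
for i,k in enumerate(ks):
    a=[1.2,1.55,1.05,1.35][i]
    t=[k[0]-.073*np.cos(a),k[1]-.073*np.sin(a),.15]
    ctrl.goto(t,down(a)); ctrl.wait(.15); p,im=shot("wrist",f"k{i}"); out.append(im[21:241,223:423])
cv2.imwrite("pics/km.png",cv2.resize(np.vstack([np.hstack(out[:2]),np.hstack(out[2:])]),None,fx=1.35,fy=1.35))
print(ctrl.observe()["t"])
E
```

```text
2b [0.5049 0.3589 0.046 ]
2b foot [0.505  0.3595 0.014 ]
2a [0.5093 0.2692 0.046 ]
2a foot [0.5101 0.2686 0.014 ]
1b [0.569  0.0929 0.046 ]
1a [0.5709 0.0026 0.046 ]
sp [ 0.5424 -0.184   0.066 ]
sp fl [ 0.5425 -0.1841  0.034 ]
tip [ 0.6048 -0.1173  0.036 ]
8.5583
```

View pics/km.png

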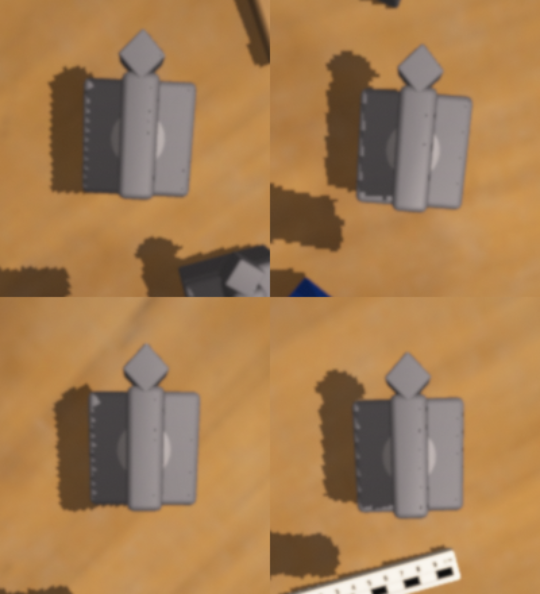

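```bash
python3 - <<'E'
from h import *
f=lambda m:(223+m[0]/1.35,21+m[1]/1.35)
D=[[(142,74),(137,197),(139,136.5),(142,30)],[(151,91),(139.5,209.5),(143,149),(151,44)],[(147,94.5),(144.5,211.5),(145,151),(147,47)],[(139,101),(141,219),(139,157),(138,55)]]
for i,d in enumerate(D):
    p=dict(np.load(f"pics/k{i}.npz")); C=-cv2.Rodrigues(p["rvec"])[0].T@p["tvec"]
    F,B=ray(p,f(d[0]),.076),ray(p,f(d[1]),.076); S=ray(p,f(d[2]),.043);N=ray(p,f(d[3]),.06)
    v=F-B; print(i,"camz",C[2].round(3),"bar mid",((F+B)/2).round(4)[:2],"L",np.linalg.norm(v).round(4),"ang",np.degrees(np.arctan2(v[1],v[0])).round(1),"skirt",S.round(4)[:2],"nose d",np.linalg.norm(N-S).round(4),np.degrees(np.arctan2(*(N-S)[1::-1])).round(1))
E
```

```text
0 camz 0.293 bar mid [0.3906 0.2226] L 0.0495 ang 66.4 skirt [0.3911 0.2236] nose d 0.0463 67.3
1 camz 0.293 bar mid [0.4109 0.1152] L 0.0486 ang 83.4 skirt [0.4106 0.1165] nose d 0.0466 85.0
2 camz 0.293 bar mid [ 0.435  -0.0862] L 0.0479 ang 59.4 skirt [ 0.436 -0.085] nose d 0.0463 60.0
3 camz 0.293 bar mid [ 0.4022 -0.2076] L 0.0487 ang 78.6 skirt [ 0.4024 -0.206 ] nose d 0.046 78.4
```

```bash
cat >> h.py <<'E'
G=.047  # TCP above the knob's underside when held
SEAT=dict(r2b=(.505,.359,.014,1.62),r2a=(.5097,.269,.014,1.62),r1b=(.569,.0929,.014,1.592),r1a=(.5709,.0026,.014,1.592),sp=(.5424,-.184,.034,.81))
fz=lambda: ctrl.observe()["wrist_force"]
def pick(x,y,a,under=0,force=60):
    q=down(a); ctrl.open_gripper(); ctrl.goto([x,y,under+.2],q)
    ctrl.move_linear([x,y,under+.09],q,.25); ctrl.move_linear([x,y,under+G],q,.08)
    f0=fz(); ctrl.gripper_close(force); ctrl.wait(.2); o=ctrl.observe()
    print("grip opening",o["opening"].round(4),"side force",(o["wrist_force"]-f0).round(1))
    ctrl.move_linear([x,y,under+.17],q,.2)
def lower(x,y,seat,a,start=.04,lim=12):
    """lower a held knob over a seat; returns height of its underside above the seat at contact"""
    q=down(a); ctrl.goto([x,y,max(.2,seat+G+start)],q); ctrl.move_linear([x,y,seat+G+start],q,.15); ctrl.wait(.3); f0=fz()
    for h in np.append(np.arange(start-.004,.002,-.004),[.0,-.0015]):
        ctrl.move_linear([x,y,seat+G+h],q,.04); ctrl.wait(.05); d=fz()-f0
        if abs(d[2])>lim or np.hypot(*d[:2])>lim+8: break
    o=ctrl.observe(); h=o["tool_pos"][2]-seat-G
    print("stop h %.4f"%h,"dF",d.round(1),"t %.1f"%o["t"]); return h
def release(x,y,a,up=.2):
    ctrl.open_gripper(); q=down(a); z=ctrl.observe()["tool_pos"][2]; ctrl.move_linear([x,y,z+.05],q,.15); ctrl.move_linear([x,y,max(up,z+.05)],q,.3)
E
python3 - <<'E'
from h import *
pick(.4023,-.2070,np.radians(78.5))
x,y,z,a=SEAT["sp"]; lower(x,y,z,a)
shot("wrist","g1")
E
```

```text
Traceback (most recent call last):
  File "h.py", line 21, in pick
    print("grip opening",o["opening"].round(4),"side force",(o["wrist_force"]-f0).round(1))
                         ^^^^^^^^^^^^^^^^^^
AttributeError: 'float' object has no attribute 'round'
```

```bash
sed -i 's/o\["opening"\].round(4)/round(o["opening"],4)/' h.py; python3 - <<'E'
from h import *
o=ctrl.observe(); print(o["opening"],o["tool_pos"],o["wrist_force"],o["t"])
ctrl.move_linear([.4023,-.207,.17],down(np.radians(78.5)),.2)
x,y,z,a=SEAT["sp"]; lower(x,y,z,a)
shot("wrist","g1")
E
```

```text
0.0150012087653536 [ 0.40235782 -0.20709054  0.04721516] [-1.48921284  0.5584195   4.59605308] 11.3333
stop h 0.0002 dF [-3.6  2.1 10.2] t 17.1
```

View pics/g1.png

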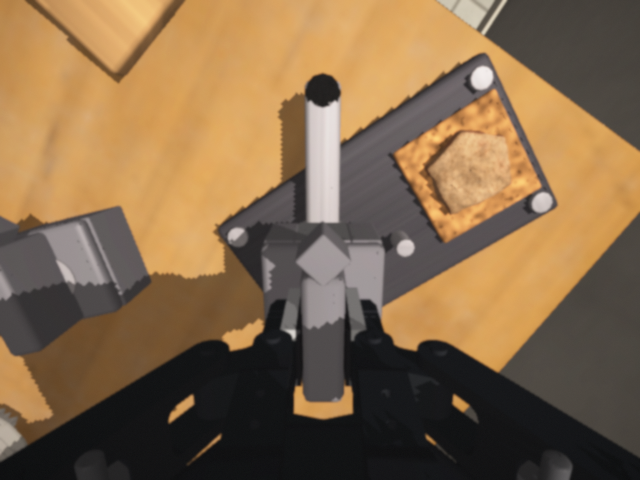

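The picture shows the nose at (323,258), in line with the arm at (323,90), with the skirt down on the flange. The knob went fully home, so its key is under the nose. Next I turn it clockwise.

```bash
python3 - <<'E'
from h import *
x,y,z,a=SEAT["sp"]; m0=ctrl.observe()["moment"]
ctrl.move_linear([x,y,z+G],down(a)); m0=ctrl.observe()["moment"]
while a>-.55:
    a-=.08 if a>-.1 else .04
    ctrl.move_linear([x,y,z+G],down(a),.05); ctrl.wait(.1); o=ctrl.observe(); m=o["moment"]-m0
    print(round(a,2),m.round(3),o["wrist_force"].round(1),round(o["t"],1))
    if abs(m[2])>.7: break
shot("wrist","g2"); print(o["joints"])
E
```

```text
0.73 [-0.185 -0.275 -0.047] [0.5 0.6 2. ] 17.8
0.65 [-0.17  -0.104 -0.052] [-0.2 -0.5  3.2] 18.1
0.57 [-0.078  0.11  -0.08 ] [-2.2  1.   5. ] 18.5
0.49 [ 0.045  0.131 -0.06 ] [-0.6  1.   5.2] 18.8
0.41 [ 0.053  0.122 -0.031] [-1.7  0.3  5.8] 19.2
0.33 [ 0.021  0.117 -0.161] [-1.7  1.1  4.9] 19.5
0.25 [ 0.104  0.092 -0.046] [-1.4  2.1  5.8] 19.9
0.17 [ 0.11   0.108 -0.076] [-2.2  0.8  5.6] 20.2
0.09 [ 0.151  0.077 -0.081] [0.  1.2 5.3] 20.6
0.01 [ 0.178  0.059 -0.08 ] [-1.   1.5  6.3] 20.9
-0.07 [ 0.192 -0.02  -0.097] [-1.5  2.   6.2] 21.3
-0.15 [ 0.189  0.018 -0.146] [-1.4  0.9  5.7] 21.6
-0.19 [ 0.181 -0.054 -0.053] [-0.2  1.3  5.2] 22.0
-0.23 [ 0.2   -0.045 -0.093] [-1.4  2.7  5.6] 22.3
-0.27 [ 0.303 -0.088 -0.022] [0.  1.7 5.2] 22.7
-0.31 [ 0.226 -0.069 -0.031] [-0.9  2.6  5.4] 23.0
-0.35 [ 0.262 -0.102  0.004] [0.8 1.9 5.7] 23.4
-0.39 [ 0.334 -0.152  0.001] [-0.4  2.3  5. ] 23.7
-0.43 [ 0.547 -0.147  0.071] [0.6 4.3 5. ] 24.1
-0.47 [ 0.977 -0.263  0.108] [1.1 6.1 7.3] 24.4
-0.51 [ 1.242 -0.392  0.167] [1.7 7.6 6.7] 24.8
-0.55 [ 1.38  -0.499  0.617] [1.6 7.3 6.6] 25.1
-0.59 [ 1.448 -0.529  1.138] [2.2 8.  7.3] 25.5
[-0.52258973  0.25103768  1.84960675  0.00338761  1.04147988  1.63038726]
```

View pics/g2.png

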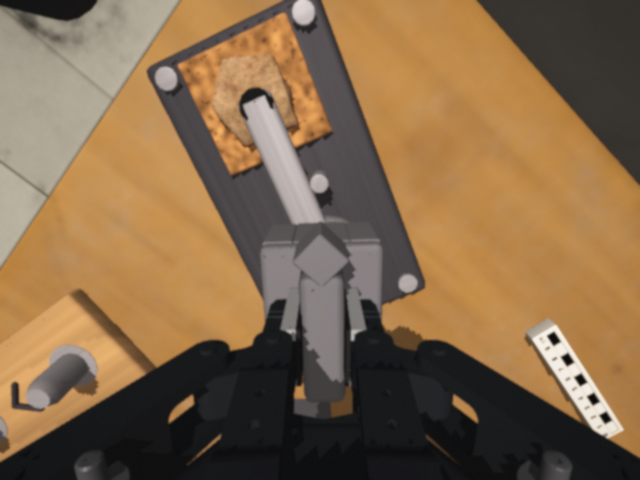

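The arm tip at (257,103) lies over the sherd, along the holder and at the stop: the moment rose to 1.1 N m. I'll back off within the key play so the nose lies along the arm, then release and check.

```bash
python3 - <<'E'
from h import *
x,y,z,a=SEAT["sp"]; m0=None
for a in (-.5,-.4,-.3):
    ctrl.move_linear([x,y,z+G+.0007],down(a),.05); print(ctrl.observe()["moment"].round(2),ctrl.observe()["wrist_force"].round(1))
release(x,y,a); shot("wrist","g3")
# next: knob idx2 -> rack1 rear as a try
pick(.4355,-.0857,np.radians(59.7))
x,y,z,a=SEAT["r1a"]; h=lower(x,y,z,a)
im=cv2.imread("pics/g3.png"); _,g=shot("wrist","g4"); cv2.imwrite("pics/g34.png",cv2.resize(np.hstack([im,g]),(800,300)))
E
```

```text
[ 1.31 -0.45  0.22] [2.4 7.3 3.3]
[ 0.74 -0.13  0.07] [0.1 3.8 2.5]
[0.06 0.05 0.01] [0.1 0.3 0.2]
grip opening 0.0149 side force [-1.4  0.5  3.4]
stop h 0.0001 dF [-4.3 -0.9 11.6] t 37.2
```

View pics/g34.png

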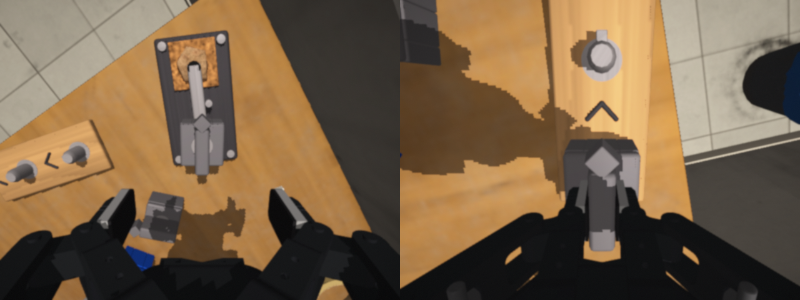

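The left half shows the arm closed over the sherd with the knob's nose along it. The right half shows knob 2 seated on rack_1's rear peg with its nose along the arrow. I'll release it, then check in the top view that the other knobs haven't moved.

```bash
python3 - <<'E'
from h import *
x,y,z,a=SEAT["r1a"]; release(x,y,a,.25)
t0=cv2.imread("pics/top0.png"); p,t=shot("top","top1")
for c in [(234,247),(286,237)]:
    s=np.s_[c[1]-25:c[1]+25,c[0]-28:c[0]+28]; print("patch diff",np.abs(t0[s].astype(int)-t[s]).mean().round(1))
def hover(n,k,a):
    ctrl.goto([k[0]-.073*np.cos(a),k[1]-.073*np.sin(a),.15],down(a)); ctrl.wait(.15); return shot("wrist",n)[1]
im=hover("k1c",(.407,.115),1.55); b=cv2.imread("pics/k1.png"); s=np.s_[40:200,223:423]
print("hover diff",np.abs(im[s].astype(int)-b[s]).mean().round(1),ctrl.observe()["t"])
E
```

```text
patch diff 10.5
patch diff 31.0
hover diff 5.6 40.1333
```

```bash
python3 - <<'E'
from h import *
s=np.s_[40:200,223:423]; g=lambda f:cv2.cvtColor(cv2.imread(f)[s],cv2.COLOR_BGR2GRAY).astype(np.float32)
print(cv2.phaseCorrelate(g("pics/k1.png"),g("pics/k1c.png"),cv2.createHanningWindow((200,160),cv2.CV_32F)))
p=ctrl.camera_params("wrist");q=np.load("pics/k1.npz");print(p["tvec"]-q["tvec"])
cv2.imwrite("pics/cmp.png",np.hstack([cv2.imread("pics/k1.png")[:300,170:470],cv2.imread("pics/k1c.png")[:300,170:470]]))
E
```

```text
((-4.066889272955905, -1.9872496058870581), 0.9577578525543213)
[-0.00224532 -0.00091115  0.00013046]
```

View pics/cmp.png

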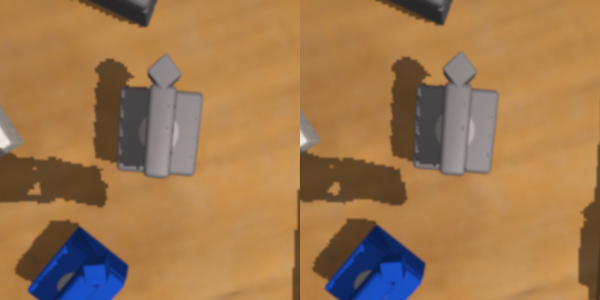

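Knob 1 hasn't moved; the image shift matches the camera shift. I'll pick it and try it on rack_2's rear peg, going to rack_1's front peg if it stops on the key.

```bash
python3 - <<'E'
from h import *
pick(.4108,.1158,np.radians(84))
x,y,z,a=SEAT["r2a"]; h=lower(x,y,z,a)
if h>.01:
    ctrl.move_linear([x,y,.2],down(a),.2); x,y,z,a=SEAT["r1b"]; h=lower(x,y,z,a)
_,g1=shot("wrist","g5")
if abs(h)<.002:
    release(x,y,a,.2)
    k=(.387,.219);b=1.2
    ctrl.goto([k[0]-.073*np.cos(b),k[1]-.073*np.sin(b),.15],down(b)); ctrl.wait(.4); _,g2=shot("wrist","k0c")
    cv2.imwrite("pics/g56.png",cv2.resize(np.hstack([g1,g2]),(800,300)))
    P=dict(np.load("pics/k0c.npz")); print("expected centre px",proj(P,[.3908,.2231,.076]))
E
```

```text
grip opening 0.0151 side force [-0.7 -0.4  2.1]
stop h 0.0001 dF [-3.8 -1.8 10.4] t 48.9
expected centre px [[326.23261247 123.70022248]]
```

View pics/g56.png

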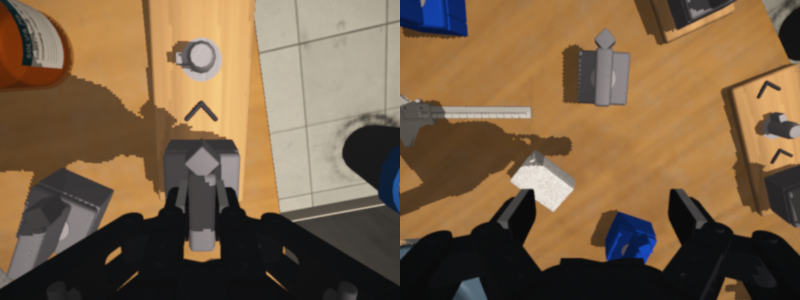

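Knob 1 is home on rack_2's rear peg (left half). Knob 0 is at about (326,126), where it was expected (right half). I'll pick it and try rack_2's front peg, then rack_1's front peg if needed.

```bash
python3 - <<'E'
from h import *
pick(.3908,.2231,np.radians(66.8))
x,y,z,a=SEAT["r2b"]; h=lower(x,y,z,a)
if h>.01:
    ctrl.move_linear([x,y,.2],down(a),.2); x,y,z,a=SEAT["r1b"]; h=lower(x,y,z,a)
if abs(h)<.002:
    release(x,y,a,.2); im=[]
    for q in [(.46,.2),(.46,-.1)]:
        ctrl.goto([*q,.27],down(0)); ctrl.wait(.4); im.append(shot("wrist","f%d"%len(im))[1])
    cv2.imwrite("pics/fin.png",cv2.resize(np.hstack(im),(800,300)))
    print(ctrl.observe()["t"])
E
```

```text
grip opening 0.0154 side force [-1.   0.7  3.3]
stop h 0.0002 dF [-3.7 -0.7  9. ] t 60.5
65.4083
```

```bash
ls pics/*.png | wc -l
```

```text
25
```

View pics/fin.png

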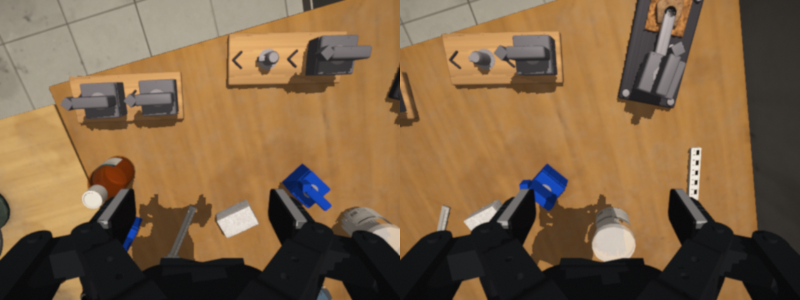

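The final view shows both racks' knobs home with noses along the arrows, and the clamp closed over the sherd. I'm handing the job in.

```bash
python3 -c "
from workcell import ctrl
print(ctrl.finish_job())"
```

```text
the job is handed in; nothing more can be done
None
```

I fitted a knob to the holder and turned the clamp closed onto its stop over the sherd; the other three knobs found (four in all) are home on the racks with their noses along the arrows (one on rack_1, two on rack_2), and the job was handed in at about 65 s.

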